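# Add a slotted weight to the load-cell carrier

## Task

Add the loose brass slotted weight to the weight carrier on the load cell: slide it in sideways under the stem's red head, so that the stem runs through its slot, and set it flat on top of the brass weight already there, with its slot facing the opposite way from that weight's slot. Leave the grey slotted weight where it lies.

Things in the scene. Friction and masses are not known exactly. Their poses are not given: they have to be found in the camera images.
- weight_center (a point): Loose brass slotted weight flat on the bench: disc 60 mm across, 16 mm thick, 250 g. Slot 20 mm wide from the rim to 10 mm past the centre; two flats on the rim, 50 mm apart, parallel to the slot, for gripping. Point: its centre, half-way up; x points out of the slot's open end, y square to the flats, z up. A brass disc of this size without a slot and a 71 mm tall can are bystanders.
- lower_slot (a point): Brass slotted weight already on the carrier: same shape and size, loose, resting on the pan with the stem through its slot at its centre. Point: the open end of its slot on the rim, half-way up, 30 mm from its centre along its x axis. x points out of the slot's open end, z up.
- stem (a point): Upright stem of the carrier, 7 mm thick, fixed on the load cell. Point: on its axis at the top of the black pan (68 mm across, 46 mm above the bench), z up. A red head 28 mm across, too wide for the slots, is on it from 56 to 63 mm above the point. The lower weight fills the first 16 mm, so 40 mm stay free under the head. The load cell's square foot is 90 mm wide.
- grey_center (a point): Dull grey anodised-aluminium slotted weight, same shape and size as the brass ones, flat on the bench; to be left alone. Point: its centre, half-way up; x points out of its slot's open end.
Things that resemble listed ones, but are neither listed nor needed, are in the scene too. Leave any brown look-alike of the part that bears stem alone.

How it is judged:
By the outcome, as a careful person would: the job done as asked, in the order asked, and still so for the second after the job is handed in, with the robot touching nothing.
It also fails if it takes over 38 s, if anything falls off the work surface, if the arm or the gripper's body presses on something with over 40 N, if the wrist force passes 120 N, or if a joint passes its speed limit or range.

## Robot

A 6-joint arm with a two-finger parallel gripper is mounted at the origin on the work surface. World frame = base frame: x ahead of the robot, y to its left, z up, the work surface at z = 0. Lengths are in m, angles in rad, forces in N, time in s.
With the tool pointing down it reaches from about 0.35 to 0.85 m from the base axis. Payload 8.1 kg.
Tool frame: the origin (TCP) lies between the finger pads; the fingertips stand ahead of it and the grasp point (between the pads) is the TCP (finger_overhang is the x of the fingertips in the tool frame, in m); x points along the fingers, y is the direction in which the jaws open and shut, and the axes are right-handed (so a half turn about x gives the same grasp; the last joint's range is limited). The gripper opens to 93 mm and grips with 3 to 60 N. Pads are 15 mm wide; open, the fingers measure 128 mm over their backs; the gripper's body (75 mm by 188 mm) begins 65 mm behind the grasp point.
Start: joints at [-1.308, 0.13, 1.488, -0, 1.523, -0.085], TCP at [0.205, -0.564, 0.238] pointing down, gripper open.
Joint ranges: [-2.96, 2.96], [-0.89, 2.26], [0.02, 2.5], [-1.34, 4.48], [0, 2.73], [-2.66, 2.66]. Speed limits (rad/s): [2.39, 2.39, 2.79, 3.14, 3.14, 3.14].

## Interface

Orientations are given as a rotation vector (axis times angle).
In Python, from cell import read_state, camera, camera_info, finish_job, silhouettes, landmark_of, finger_overhang gives the robot as it stands.
- The arm moves only by the shell command python3 -m crank 'ROWS' [FORCE]. ROWS is JSON, a list of rows, each a list of 3 entries, a list of its own where there are three numbers: the shift along the tool's x, y, z in cm, then the turn, a rotation vector about the tool's x, y, z in rad, then the finger opening in cm, from 0 to 9.3. A call has exactly 10 rows; each row is the pose to reach, as a shift and turn from the pose commanded when the call began, along the tool's axes at that moment; what a row does not reach only later rows make up. A row lasts 1/12 s, in which the tool goes at most 41.7 mm and 7.16 degrees, less where a joint would pass 70% of its speed; a pose out of reach is approached as far as the arm can. A call with a gripper value outside its range is refused whole. The fingers move at their own pace and stop on an object; FORCE is the grip in N (left out, the last holds). Time passes only in rows, so rows that repeat a pose let the fingers close, or fill a call up. It gives the time, the measured TCP pose, the force and the opening at its end, in the units of the state.
- read_state(): the state, without advancing time (a new reading comes with each control period).
- camera(name): name is "scene" or "top" or "wrist"; returns the picture (420x560x3 uint8, red, green, blue); there is no depth.
- camera_info(name): a dict with "mtx" (3x3 intrinsics, pixels), "k1" (the pictures are not rectified: a ray, as slopes to the right and down, at radius r is drawn at 1 + k1 r^2 times it, then the intrinsics apply), "R" (3x3) and "t" (3): a world point X has camera coordinates R X + t; the wrist camera has in their place "mount" (4x4, takes a point from camera to tool coordinates, whose origin is the TCP and whose axes are the tool frame's). Camera axes: x right, y down, z forward; pixel columns grow to the right and rows downward; lengths in m; the calibration is good to about 2 mm. A picture is of the moment at which its call begins: read the wrist's pose just before it. camera_info takes no time and is no camera call.
- finish_job(): hands the job in, once; it reports no verdict.
Trained networks look in the newest picture that a camera, given by its name, has taken for a name from the list of things; names that differ only in an ending like _2 or _b are one class to them, and where a whole thing is asked for, a point or a joint stands for the part that bears it (a point fixed in the world has none). Each returns a list of dicts, best first, with "p" (0 to 1); they miss things now and then, are a little off and sometimes report something else, mostly with a low value. They report only what shows in the picture. A call takes as long as a camera call. They do not tell look-alikes from the thing itself.
- silhouettes(camera, label): "pixels" (420x560 bool, what is visible of it).
- landmark_of(camera, label): "position" ([x, y, z] in m, in world coordinates, good to about 4 mm: a listed point, or the origin of a listed thing).
The state is a dict: "time": time; "qpos": joint angles; "qd": joint speeds; "joint_efforts": joint torques, N m; "tool_pos": TCP position; "eef_rot": TCP orientation; "ft_force": force on the tool from outside, world axes, zero at the start; "moment": the same for the moment, N m; "finger_gap": finger opening in m.
Only numpy, scipy, OpenCV 4.12 (cv2) and the standard library are available. Lean on these libraries where they do the work, as an engineer would, in place of code of your own. Each camera call takes 0.05 s, during which the arm holds its last target.

## Working session

There is one attempt and no reset: what is moved stays moved. The work goes in short steps, Python scripts to look and compute and a shell command to move; the robot and the scene stay as the last step left them, time stands still between calls to the robot, and variables do not carry over. Pictures are saved under pics/ and viewed, and the job is handed in when it is done.

```bash
ls; mkdir -p pics; python3 - <<'E'
from cell import *
import cv2,numpy as np
print(finger_overhang)
print(read_state())
for n in ["scene","top","wrist"]:
    im=camera(n); cv2.imwrite(f"pics/a_{n}.png",im[:,:,::-1]); print(n,camera_info(n))
    for l in ["weight_center","lower_slot","stem","grey_center"]:
        if n!="wrist": print(l,[(round(d["p"],2),np.round(d["position"],4).tolist()) for d in landmark_of(n,l)])
print(read_state()["time"])
E
```

```text
pics
0.019
{'time': 0.0, 'qpos': array([-1.30839583e+00,  1.31123347e-01,  1.48925233e+00,  7.05486344e-06,
        1.52302185e+00, -8.54070591e-02]), 'qd': array([-0.00039098, -0.00042295, -0.00110078,  0.00010774,  0.00143148,
       -0.00159575]), 'joint_efforts': array([ 1.67066378e-05, -5.59835994e+01, -4.91768110e+01,  7.69468700e-02,
        3.50481807e-02, -1.61394446e-04]), 'tool_pos': array([ 0.20438388, -0.56355249,  0.23662482]), 'eef_rot': array([ 2.03293819,  0.35902671, -2.03325298]), 'ft_force': array([-0.21657788,  1.28907643, -0.3596454 ]), 'moment': array([-0.04407912,  0.05042313, -0.01840433]), 'finger_gap': 0.09275694266853962}
scene {'mtx': array([[502.41729828,   0.        , 279.37931037],
       [  0.        , 502.41729828, 208.32670236],
       [  0.        ,   0.        ,   1.        ]]), 'k1': -0.0036219303533783043, 'R': array([[ 0.61645546,  0.7872766 ,  0.01335   ],
       [ 0.67215397, -0.51732965, -0.52969715],
       [-0.41011182,  0.33550796, -0.84808178]]), 't': array([-0.30012736, -0.33960587,  1.1839397 ])}
weight_center [(0.81, [0.4554, -0.2433,
[... 814 characters left out ...]
0.95, [0.4146, 0.2233, 0.0484]), (0.8, [0.5365, 0.0756, 0.0442]), (0.57, [0.5644, 0.2251, 0.0457])]
grey_center [(0.81, [0.5952, -0.174, 0.0074])]
wrist {'mtx': array([[305.75259665,   0.        , 284.82581206],
       [  0.        , 305.75259665, 212.83764287],
       [  0.        ,   0.        ,   1.        ]]), 'k1': -0.060429267835407995, 'mount': array([[-4.62068662e-04, -2.58122367e-01,  9.66112121e-01,
        -1.46989389e-01],
       [ 9.99998985e-01, -1.42158622e-03,  9.84616480e-05,
         2.47890061e-04],
       [ 1.34799653e-03,  9.66111185e-01,  2.58122762e-01,
        -7.26300375e-02],
       [ 0.00000000e+00,  0.00000000e+00,  0.00000000e+00,
         1.00000000e+00]])}
0.55
```

View pics/a_scene.png

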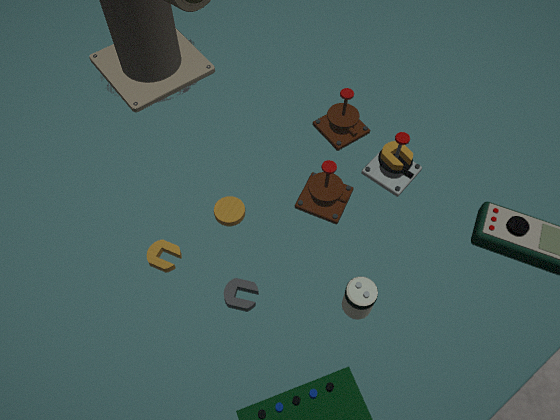

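View pics/a_top.png

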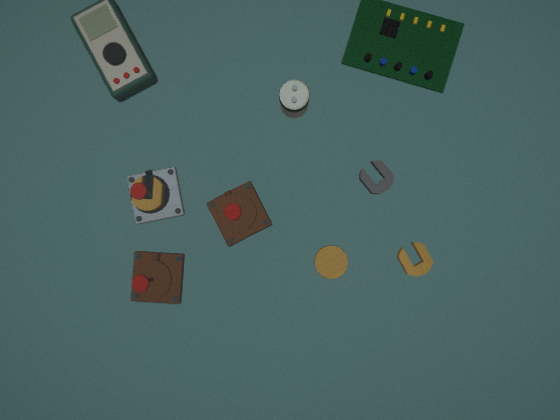

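View pics/a_wrist.png

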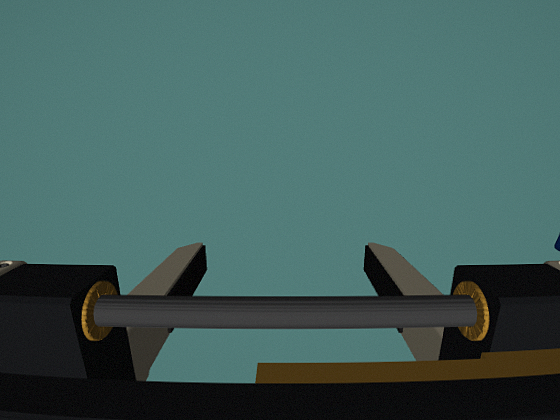

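The real (grey-footed) carrier stands at about (150,193) in top and (397,155) in scene. The loose brass weight is at (416,260) in top. The grey weight, the plain disc, two brown carriers and the can are bystanders. Next I'll measure the poses precisely.

```bash
cat > h.py <<'E'
import numpy as np,cv2
from cell import *
from scipy.spatial.transform import Rotation as Rn
def RT(n,st=None):
    c=camera_info(n)
    if n=="wrist":
        T=np.eye(4);T[:3,:3]=Rn.from_rotvec(st["eef_rot"]).as_matrix();T[:3,3]=st["tool_pos"]
        W=np.linalg.inv(T@c["mount"]);return c,W[:3,:3],W[:3,3]
    return c,np.array(c["R"]),np.array(c["t"])
def und(n,px):
    c=camera_info(n);K=c["mtx"]
    return cv2.undistortPoints(np.array(px,float).reshape(-1,1,2),K,np.array([c["k1"],0,0,0]),).reshape(-1,2)
def back(n,px,z,st=None):
    c,R,t=RT(n,st);u=und(n,px)
    d=np.c_[u,np.ones(len(u))]@R; o=-R.T@t
    return o+d*((z-o[2])/d[:,2])[:,None]
def proj(n,X,st=None):
    c,R,t=RT(n,st)
    p,_=cv2.projectPoints(np.array(X,float).reshape(-1,1,3),cv2.Rodrigues(R)[0],t,c["mtx"],np.array([c["k1"],0,0,0]));return p.reshape(-1,2)
E
python3 - <<'E'
from h import *
for n in ["scene","top"]:
    im=camera(n)
    for l in ["weight_center","lower_slot"]:
        for i,d in enumerate(silhouettes(n,l)[:3]):
            m=d["pixels"];ys,xs=np.nonzero(m);print(n,l,d["p"],m.sum(),xs.mean(),ys.mean(),xs.min(),xs.max(),ys.min(),ys.max())
            np.save(f"pics/{n}_{l}_{i}.npy",m)
    np.save(f"pics/{n}.npy",im)
def crop(n,cx,cy,r=32):
    im=np.load(f"pics/{n}.npy")[:,:,::-1];return cv2.convertScaleAbs(cv2.resize(im[cy-r:cy+r,cx-r:cx+r],(380,280*380//280//1),interpolation=cv2.INTER_CUBIC),alpha=1.6)
A=np.hstack([crop("scene",397,160),crop("top",152,193)])
B=np.hstack([crop("scene",163,255),crop("top",416,260)])
cv2.imwrite("pics/b1.png",A);cv2.imwrite("pics/b2.png",B)
E
```

```text
scene weight_center 0.89 662 162.13897280966768 255.09969788519638 147 181 240 271
scene lower_slot 0.59 544 395.30514705882354 155.26654411764707 381 412 141 170
top weight_center 0.89 685 414.9386861313869 260.17810218978104 397 431 242 275
top weight_center 0.46 1929 157.3120787973043 195.35458786936238 128 184 167 224
top lower_slot 0.76 511 151.3542074363992 196.78473581213308 133 163 177 210
```

View pics/b1.png

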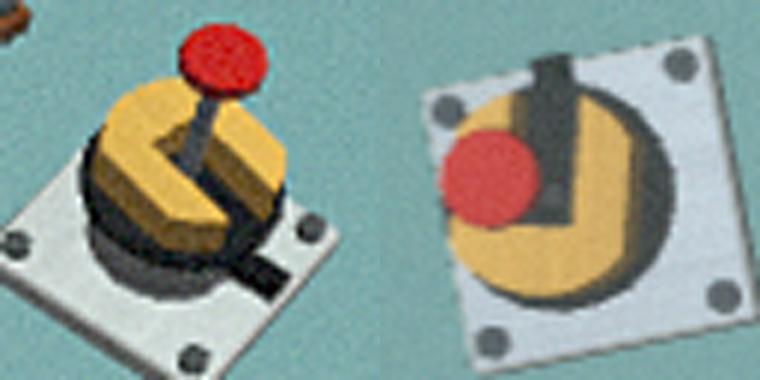

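View pics/b2.png

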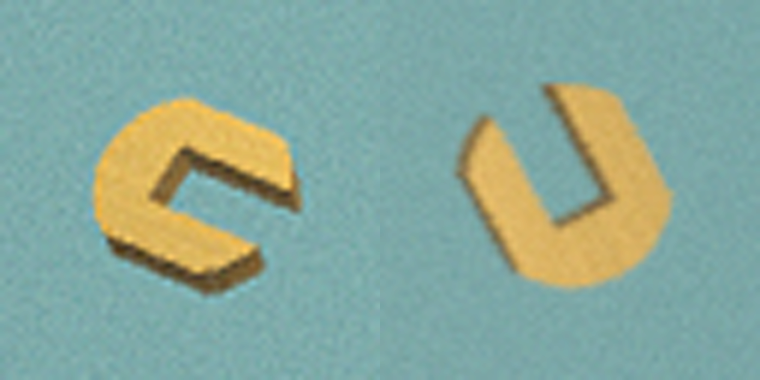

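```bash
cat > fit.py <<'E'
from h import *
from scipy.optimize import minimize
def shape():
    a=np.linspace(0,2*np.pi,721);P=np.c_[30*np.cos(a),30*np.sin(a)];P[:,1]=np.clip(P[:,1],-25,25)
    M=[p for p in P if not(p[0]>0 and abs(p[1])<10)]
    M=np.array(M)  # order: starts just above slot, goes round ccw
    e=np.sqrt(900-100)
    return np.vstack([[-10,10],[e,10],M,[e,-10],[-10,-10]])/1e3
S=shape()
def render(n,x,y,yaw,z0,st=None,box=None,k=4):
    c,s=np.cos(yaw),np.sin(yaw);xy=S@np.array([[c,s],[-s,c]])+[x,y]
    x0,y0,x1,y1=box;m=np.zeros(((y1-y0)*k,(x1-x0)*k),np.uint8)
    for z in np.linspace(z0,z0+.016,7):
        p=proj(n,np.c_[xy,np.full(len(xy),z)],st)
        cv2.fillPoly(m,[np.round(((p-[x0,y0]+.5)*k-.5)*16).astype(np.int32)],255,shift=4)
    return cv2.resize(m,(x1-x0,y1-y0),interpolation=cv2.INTER_AREA)/255.
def brass(im):
    h=cv2.cvtColor(im,cv2.COLOR_RGB2HSV);m=((h[...,0]>10)&(h[...,0]<32)&(h[...,1]>90)).astype(float)
    return m
def fit(views,p0,z0):
    # views: list (n,im,box,st)
    T=[]
    for n,im,b,st in views:
        x0,y0,x1,y1=b;h=cv2.cvtColor(im[y0:y1,x0:x1],cv2.COLOR_RGB2HSV)
        red=((h[...,0]<8)|(h[...,0]>172))&(h[...,1]>120)
        T.append((brass(im)[y0:y1,x0:x1],~cv2.dilate(red.astype(np.uint8),np.ones((3,3))).astype(bool)))
    def f(p):
        e=0
        for (n,im,b,st),(t,w) in zip(views,T):
            e+=(((render(n,p[0],p[1],p[2],z0,st,b)-t)**2)[w]).sum()/t.sum()
        return e
    best=None
    for dy in (-.2,0,.2):
        r=minimize(f,[p0[0],p0[1],p0[2]+dy],method="Nelder-Mead",options=dict(initial_simplex=np.array([p0[0],p0[1],p0[2]+dy])+np.array([[0,0,0],[.006,0,0],[0,.006,0],[0,0,.15]]),xatol=1e-5,fatol=1e-5))
        if best is None or r.fun<best.fun:best=r
    return best.x,best.fun
E
python3 - <<'E'
from fit import *
S_,T_=np.load("pics/scene.npy"),np.load("pics/top.npy")
def bx(cx,cy,r=30):return(cx-r,cy-r,cx+r,cy+r)
for nm,p0,z0,bs,bt in [("loose",[.452,-.24,.4],0,bx(163,255),bx(416,260)),("lower",[.566,.224,0.],.046,bx(397,157),bx(150,193))]:
    for vs in ([("scene",S_,bs,None)],[("top",T_,bt,None)],[("scene",S_,bs,None),("top",T_,bt,None)]):
        x,e=fit(vs,p0,z0);print(nm,len(vs),vs[0][0],np.round(x[:2],4),round(np.degrees(x[2]),1),round(e,3))
# red head centre
for n,im in(("scene",S_),("top",T_)):
    h=cv2.cvtColor(im,cv2.COLOR_RGB2HSV);m=(((h[...,0]<8)|(h[...,0]>172))&(h[...,1]>120)).astype(np.uint8)
    k,l,s,c=cv2.connectedComponentsWithStats(m)
    for i in range(1,k):
        if s[i,4]>40:
            print(n,c[i].round(1),s[i,4],back(n,c[i],.1055).round(4))
E
```

```text
loose 1 scene [ 0.4529 -0.2399] 27.1 0.063Traceback (most recent call last):
  File "<stdin>", line 6, in <module>
  File "fit.py", line 34, in fit
    r=minimize(f,[p0[0],p0[1],p0[2]+dy],method="Nelder-Mead",options=dict(initial_simplex=np.array([p0[0],p0[1],p0[2]+dy])+np.array([[0,0,0],[.006,0,0],[0,.006,0],[0,0,.15]]),xatol=1e-5,fatol=1e-5))
    res = _minimize_neldermead(fun, x0, args, callback, bounds=bounds,
                               **options)
    fxr = func(xr)
    fx = function(np.copy(x), *(wrapper_args + args))
  File "fit.py", line 30, in f
    e+=(((render(n,p[0],p[1],p[2],z0,st,b)-t)**2)[w]).sum()/t.sum()
          ~~~~~~^^^^^^^^^^^^^^^^^^^^^^^^^^
  File "fit.py", line 14, in render
    p=proj(n,np.c_[xy,np.full(len(xy),z)],st)
  File "h.py", line 18, in proj
    c,R,t=RT(n,st)
          ~~^^^^^^
  File "h.py", line 5, in RT
    c=camera_info(n)
ValueError: time passes only in moves, steps and waits
```

```bash
python3 - <<'E'
s=open('h.py').read()
s=s.replace("def RT(","""import functools,pickle,os
def ci(n):
    if not os.path.exists('ci.pkl'): pickle.dump({k:camera_info(k) for k in ('scene','top','wrist')},open('ci.pkl','wb'))
    return _ci()[n]
@functools.cache
def _ci(): return pickle.load(open('ci.pkl','rb'))
def RT(""",1).replace("c=camera_info(n)\n    if","c=ci(n)\n    if").replace("c=camera_info(n);K","c=ci(n);K")
open('h.py','w').write(s)
E
cat > m1.py <<'E'
from fit import *
S_,T_=np.load("pics/scene.npy"),np.load("pics/top.npy")
def bx(cx,cy,r=30):return(cx-r,cy-r,cx+r,cy+r)
for nm,p0,z0,bs,bt in [("loose",[.452,-.24,.4],0,bx(163,255),bx(416,260)),("lower",[.566,.224,0.],.046,bx(397,157),bx(150,193))]:
    for vs in ([("scene",S_,bs,None)],[("top",T_,bt,None)],[("scene",S_,bs,None),("top",T_,bt,None)]):
        x,e=fit(vs,p0,z0);print(nm,len(vs),vs[0][0],np.round(x[:2],4),round(np.degrees(x[2]),1),round(e,3))
for n,im in(("scene",S_),("top",T_)):
    h=cv2.cvtColor(im,cv2.COLOR_RGB2HSV);m=(((h[...,0]<8)|(h[...,0]>172))&(h[...,1]>120)).astype(np.uint8)
    k,l,s,c=cv2.connectedComponentsWithStats(m)
    for i in range(1,k):
        if s[i,4]>40: print(n,c[i].round(1),s[i,4],back(n,c[i],.1055).round(4))
E
python3 m1.py
```

```text
loose 1 scene [ 0.4529 -0.2399] 27.1 0.063
loose 1 top [ 0.4544 -0.2412] 27.8 0.095
loose 2 scene [ 0.454  -0.2407] 27.9 0.192
lower 1 scene [0.5671 0.2263] -3.1 0.096
lower 1 top [0.5685 0.2268] -1.1 0.128
lower 2 scene [0.5678 0.2264] -2.3 0.248
scene [346.6  93.2] 122 [[0.4185 0.2212 0.1055]]
scene [402.  137.8] 149 [[0.5667 0.2266 0.1055]]
scene [328.7 166.6] 162 [[0.534  0.0737 0.1055]]
top [138.2 190.4] 212 [[0.5683 0.2262 0.1055]]
top [232.2 211.1] 232 [[0.5349 0.0737 0.1055]]
top [139.9 283. ] 238 [[0.4195 0.221  0.1055]]
```

```bash
python3 - <<'E'
from h import *
s=read_state();R=Rn.from_rotvec(s["eef_rot"]).as_matrix();print(R.round(4))
psi=np.degrees(np.arctan2(R[1,1],R[0,1]));q1,q6=np.degrees(s["qpos"][[0,5]]);print(psi,q1,q6)
for sg in(1,-1):
  c=psi-q1-sg*q6
  for nm,(x,y),w in(("grasp",(.454,-.2405),27.5),("place",(.5675,.2264),177.7)):
    for f in(90,-90):
        print(sg,nm,f,((sg*(w+f-c-np.degrees(np.arctan2(y,x))))+180)%360-180)
E
```

```text
[[ 0.000e+00  3.408e-01 -9.401e-01]
 [-1.000e-04 -9.401e-01 -3.408e-01]
 [-1.000e+00  1.000e-04 -0.000e+00]]
-70.0733398080548 -74.96605213108714 -4.892738815108399
1 grasp 90 135.626314144841
1 grasp -90 -44.37368585515901
1 place 90 -123.83462001089873
1 place -90 56.16537998910127
-1 grasp 90 -145.4117917750578
-1 grasp -90 34.58820822494221
-1 place 90 114.04914238068193
-1 place -90 -65.95085761931807
```

```bash
python3 -m crank '[[[1,-2.2,-3.4],[-0.013,0,0],7.5],[[2.5,-4.4,-6.9],[-0.026,0,0],7.5],[[4,-6.6,-10.3],[-0.04,0,0],7.5],[[5.5,-8.7,-13.8],[-0.053,0,0],7.5],[[7,-10.9,-17.2],[-0.066,0,0],7.5],[[8.5,-13.1,-20.7],[-0.08,0,0],7.5],[[10,-15.3,-24.1],[-0.093,0,0],7.5],[[11.5,-17.5,-27.6],[-0.106,0,0],7.5],[[13,-19.7,-31.0],[-0.119,0,0],7.5],[[13.8,-21.86,-34.47],[-0.132,0,0],7.5]]'
```

```text
time: 1.68
tool_pos: [0.4456, -0.2505, 0.1019]
eef_rot: [1.953, 0.479, -1.954]
ft_force: [0.3, -0.8, -0.7]
finger_gap: 0.0751
```

```bash
python3 - <<'E'
from fit import *
s=read_state();im=camera("wrist");s2=read_state()
print(s["tool_pos"],s2["tool_pos"],s2["eef_rot"])
import pickle;pickle.dump((s,im),open("pics/w1.pkl","wb"))
cv2.imwrite("pics/w1.png",cv2.convertScaleAbs(im[:,:,::-1],alpha=1.5))
# fit
m=brass(im);p=proj("wrist",[[.454,-.2405,.008]],s)[0];print(p)
x0,y0=int(p[0]),int(p[1]);b=(max(0,x0-130),max(0,y0-130),min(560,x0+130),min(420,y0+110))
print(fit([("wrist",im,b,s)],[.454,-.2405,.48],0))
E
```

```text
[ 0.44556459 -0.25045681  0.10189383] [ 0.44853114 -0.24423356  0.10018831] [ 1.95377275  0.48710644 -1.95189294]
[278.47640174 208.27107563]
(array([ 0.45424303, -0.23856585,  0.4930864 ]), np.float64(0.03646808789549323))
```

View pics/w1.png

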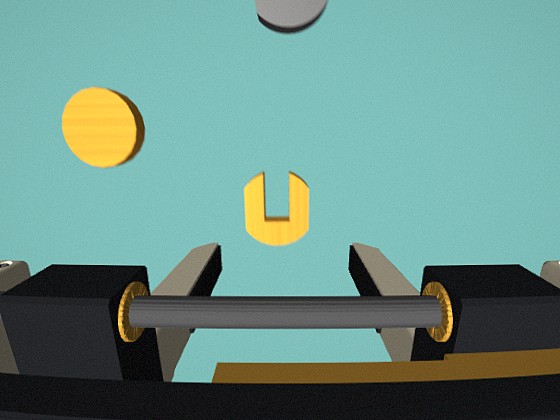

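```bash
python3 -m crank '[[[0,0.05,0],[0,0,0],7.5],[[2,0.05,0],[0,0,0],7.5],[[4,0.05,0],[0,0,0],7.5],[[6,0.05,0],[0,0,0],7.5],[[7.2,0.05,0],[0,0,0],7.5],[[7.8,0.05,0],[0,0,0],7.5],[[7.8,0.05,0],[0,0,0],7.5],[[7.8,0.05,0],[0,0,0],7.5],[[7.8,0.05,0],[0,0,0],6.5],[[7.8,0.05,0],[0,0,0],5.8]]' 30
```

```text
time: 2.57
tool_pos: [0.4462, -0.2534, 0.0264]
eef_rot: [1.955, 0.476, -1.952]
ft_force: [-1.2, 2.1, 2.9]
finger_gap: 0.0658
```

```bash
python3 - <<'E'
from fit import *
im=camera("wrist");s=read_state()
R=Rn.from_rotvec(s["eef_rot"]).as_matrix();print(s["time"],s["tool_pos"],s["ft_force"],s["finger_gap"],np.degrees(np.arctan2(R[1,1],R[0,1])),s["qd"].round(3))
cv2.imwrite("pics/w2.png",cv2.convertScaleAbs(im[:,:,::-1],alpha=1.5))
p=proj("wrist",[[.454,-.2405,.008]],s)[0];x0,y0=p.astype(int);print(p);b=(x0-110,y0-110,x0+110,min(420,y0+110))
T=camera("top");np.save("pics/top.npy",T)
print(fit([("top",T,(386,230,446,290),None)],[.454,-.2405,.48],0))
d=np.array([.4541,-.2400,0])-s["tool_pos"];print((R.T@d).round(4))
E
```

```text
2.6167 [ 0.44601693 -0.253057    0.02616768] [-0.91686895  2.68311065  2.46816171] 0.06197556699749136 -62.51625196840927 [0.002 0.003 0.007 0.003 0.001 0.   ]
[271.35511869 239.24186095]
(array([ 0.46268922, -0.24056923,  0.57905317]), np.float64(2.67476658878735))
[ 0.0262 -0.0079 -0.0132]
```

View pics/w2.png

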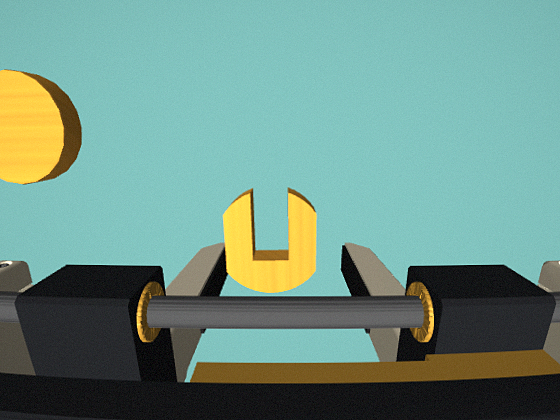

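```bash
python3 -m crank '[[[0,0,0],[0,0,0],7.5],[[0,-0.4,0],[0,0,0],7.5],[[0,-0.8,-0.2],[0,0,0],7.5],[[0.2,-0.8,-0.7],[-0.01,0,0],7.5],[[0.4,-0.8,-1.32],[-0.01,0,0],7.5],[[0.45,-0.8,-1.32],[-0.01,0,0],7.5],[[0.45,-0.8,-1.32],[-0.01,0,0],7.5],[[0.45,-0.8,-1.32],[-0.01,0,0],7],[[0.45,-0.8,-1.32],[-0.01,0,0],6.5],[[0.45,-0.8,-1.32],[-0.01,0,0],6]]'
```

```text
time: 3.5
tool_pos: [0.4535, -0.2397, 0.0206]
eef_rot: [1.948, 0.487, -1.948]
ft_force: [-0.2, -0.2, -0.2]
finger_gap: 0.0631
```

```bash
python3 - <<'E'
from fit import *
im=camera("wrist");s=read_state()
R=Rn.from_rotvec(s["eef_rot"]).as_matrix();print(s["time"],s["tool_pos"],s["ft_force"],s["finger_gap"],np.degrees(np.arctan2(R[1,1],R[0,1])))
cv2.imwrite("pics/w3.png",cv2.convertScaleAbs(im[:,:,::-1],alpha=1.5))
d=np.array([.4541,-.2400,0])-s["tool_pos"];print((R.T@d).round(4))
E
```

```text
3.55 [ 0.45346271 -0.23973017  0.02057427] [-0.58047829 -0.79208777 -0.19078041] 0.06132630219879945 -61.95009951608843
[ 0.0206  0.0005 -0.0004]
```

View pics/w3.png

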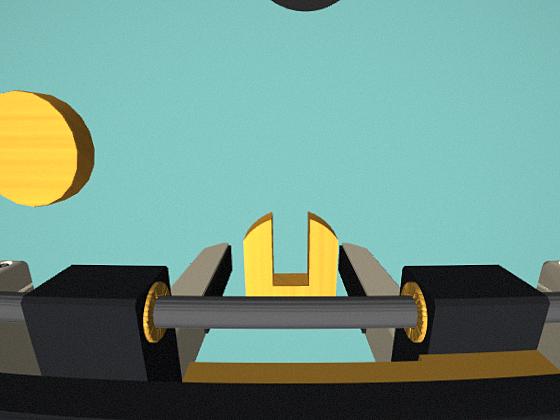

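```bash
python3 -m crank '[[[0,0,0],[0,0,0],5],[[0,0,0],[0,0,0],4],[[0,0,0],[0,0,0],4],[[0,0,0],[0,0,0],4],[[0,0,0],[0,0,0],4],[[0,0,0],[0,0,0],4],[[-1,0,0],[0,0,0],4],[[-3,0,0],[0,0,0],4],[[-6,0,0],[0,0,0],4],[[-9,0,0],[0,0,0],4]]' 40; python3 - <<'E'
from fit import *
im=camera("wrist");s=read_state()
R=Rn.from_rotvec(s["eef_rot"]).as_matrix();print(s["time"],s["tool_pos"],s["ft_force"],s["finger_gap"],np.degrees(np.arctan2(R[1,1],R[0,1])))
cv2.imwrite("pics/w4.png",cv2.convertScaleAbs(im[:,:,::-1],alpha=1.5))
E
```

```text
time: 4.38
tool_pos: [0.4521, -0.2385, 0.1107]
eef_rot: [1.946, 0.49, -1.951]
ft_force: [0.6, -0.4, -3.1]
finger_gap: 0.0498
4.4333 [ 0.45589148 -0.24088544  0.1183258 ] [ 4.27477822 -2.53353428  2.39957957] 0.04969673840950569 -61.92648753947584
```

View pics/w4.png

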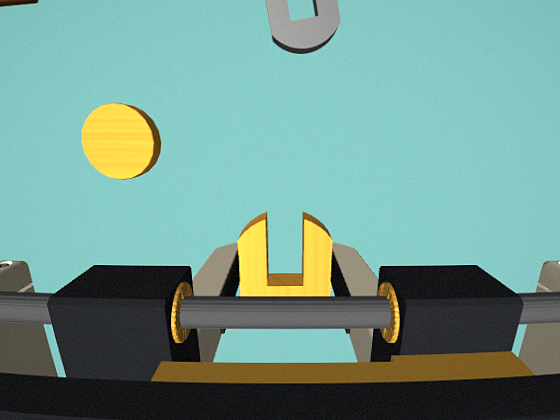

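```bash
python3 -m crank '[[[-1.5,-1,-1],[-0.1,0,0],4],[[-3,-3,-3.5],[-0.22,0,0],4],[[-4,-5,-6],[-0.34,0,0],4],[[-4,-7,-8.5],[-0.46,0,0],4],[[-4,-9,-11],[-0.58,0,0],4],[[-4,-11,-13.5],[-0.7,0,0],4],[[-4,-13,-16],[-0.82,0,0],4],[[-4,-15,-18.5],[-0.94,0,0],4],[[-4,-17,-21],[-1.06,0,0],4],[[-4,-19,-23.5],[-1.18,0,0],4]]'; python3 - <<'E'
from fit import *
s=read_state()
R=Rn.from_rotvec(s["eef_rot"]).as_matrix();print(s["qpos"].round(3),s["finger_gap"],np.degrees(np.arctan2(R[1,1],R[0,1])))
d=np.array([.641,.2234,.15])-s["tool_pos"];print((R.T@d).round(4))
E
```

```text
time: 5.27
tool_pos: [0.5714, 0.0404, 0.1506]
eef_rot: [1.131, 1.258, -1.132]
ft_force: [-0.0, -0.0, -3.7]
finger_gap: 0.0497
[-0.019  0.115  1.666  0.     1.361 -0.124] 0.04965084932866295 6.022012910826393
[ 0.0006  0.0884 -0.1747]
```

```bash
python3 -m crank '[[[0,1,-2],[-0.12,0,0],4],[[0,2,-4],[-0.24,0,0],4],[[0,3,-6],[-0.36,0,0],4],[[0,4,-8],[-0.48,0,0],4],[[0,5,-10],[-0.6,0,0],4],[[0,6,-12],[-0.72,0,0],4],[[0,7,-14],[-0.84,0,0],4],[[0,8,-16],[-0.96,0,0],4],[[0,8.8,-17.5],[-1.08,0,0],4],[[0,8.8,-17.5],[-1.2,0,0],4]]'; python3 - <<'E'
from fit import *
s=read_state()
R=Rn.from_rotvec(s["eef_rot"]).as_matrix();print(s["qpos"].round(3),s["finger_gap"],np.degrees(np.arctan2(R[1,1],R[0,1])))
d=np.array([.641,.2234,.15])-s["tool_pos"];print((R.T@d).round(4))
E
```

```text
time: 6.1
tool_pos: [0.6416, 0.2248, 0.1503]
eef_rot: [0.208, 1.562, -0.206]
ft_force: [-0.4, -0.1, -3.2]
finger_gap: 0.0493
[ 2.610e-01  3.940e-01  1.338e+00  1.000e-03  1.409e+00 -1.047e+00] 0.04932380838383898 74.91003853264071
[ 0.0003 -0.0016 -0.0002]
```

```bash
python3 -m crank '[[[0,-0.15,0],[-0.1,0,0],4],[[0,-0.15,0],[-0.2,0,0],4],[[1,-0.15,0],[-0.223,0,0],4],[[2,-0.15,0],[-0.223,0,0],4],[[3,-0.15,0],[-0.223,0,0],4],[[4,-0.15,0],[-0.223,0,0],4],[[5,-0.15,0],[-0.223,0,0],4],[[5.55,-0.15,0],[-0.223,0,0],4],[[5.55,-0.15,0],[-0.223,0,0],4],[[5.55,-0.15,0],[-0.223,0,0],4]]'; python3 - <<'E'
from fit import *
s=read_state()
R=Rn.from_rotvec(s["eef_rot"]).as_matrix();print(s["qpos"].round(3),s["finger_gap"],np.degrees(np.arctan2(R[1,1],R[0,1])))
ims=[]
for n in("scene","top","wrist"):
    im=camera(n);np.save(f"pics/i_{n}.npy",im)
    cv2.imwrite(f"pics/i_{n}.png",cv2.convertScaleAbs(im[:,:,::-1],alpha=1.5))
st=read_state();print(st["tool_pos"]);R=Rn.from_rotvec(st["eef_rot"]).as_matrix();print(np.degrees(np.arctan2(R[1,1],R[0,1])))
def cr(n,X,r=60):
    p=proj(n,[X])[0].astype(int);im=np.load(f"pics/i_{n}.npy");x0,y0=max(0,p[0]-r),max(0,p[1]-r)
    return cv2.convertScaleAbs(cv2.resize(im[y0:y0+2*r,x0:x0+2*r,::-1],(400,400),interpolation=cv2.INTER_CUBIC),alpha=1.5)
cv2.imwrite("pics/i_c.png",np.hstack([cr("scene",[.6,.224,.09]),cr("top",[.6,.224,.09])]))
E
```

```text
time: 6.93
tool_pos: [0.641, 0.2199, 0.0944]
eef_rot: [0.038, 1.572, -0.039]
ft_force: [-0.3, -0.6, -2.8]
finger_gap: 0.0497
[ 0.255  0.437  1.389  0.     1.316 -1.267] 0.04968574986474434 87.17767411373042
[0.64204656 0.22017383 0.09609154]
87.19406357869379
```

View pics/i_c.png

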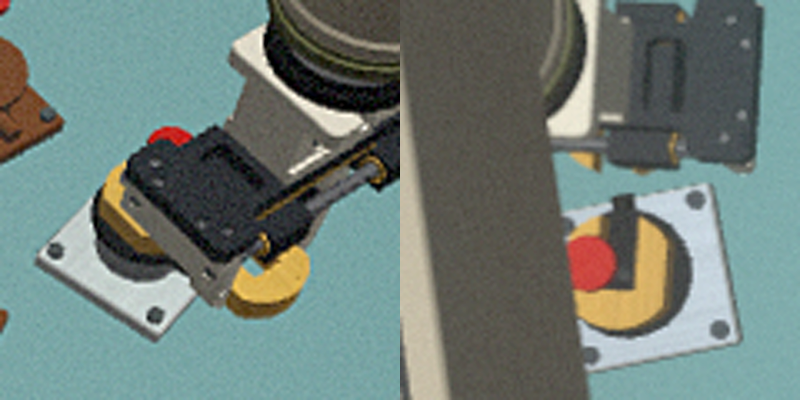

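View pics/i_wrist.png

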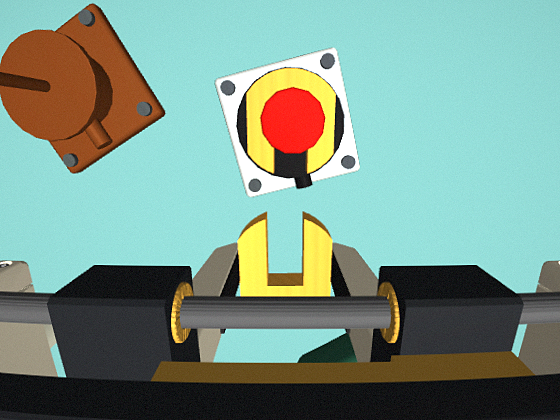

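```bash
python3 - <<'E'
from fit import *
im=np.load("pics/i_wrist.npy");st=read_state()
R=Rn.from_rotvec(st["eef_rot"]).as_matrix()
h=cv2.cvtColor(im,cv2.COLOR_RGB2HSV);m=(((h[...,0]<8)|(h[...,0]>172))&(h[...,1]>120)).astype(np.uint8)
k,l,s,c=cv2.connectedComponentsWithStats(m);i=1+np.argmax(s[1:,4]);print(c[i],s[i])
H=back("wrist",[c[i]],.109,st)[0];print("head",H.round(4))
print("lower",fit([("wrist",im,(220,50,370,205),st)],[.5675,.2264,-.04],.046))
for X in(H,[.5675,.2264,.109]): print((R.T@(np.array(X)-st["tool_pos"])).round(4))
# held slot centre: pixel row ~240 slot edges
for z in(.0915,):
    e=back("wrist",[[267,245],[303,245]],z,st);print((e-st["tool_pos"])@R)
E
```

```text
[292.39380128 120.4670313 ] [ 261   87   64   67 3291]
head [0.5651 0.2274 0.109 ]
lower (array([ 0.56527619,  0.22739489, -0.05165628]), np.float64(0.022624587239666694))
[-0.013   0.0035 -0.0772]
[-0.013   0.0026 -0.0747]
[[ 0.00456439 -0.00917878 -0.01456294]
 [ 0.00457437  0.00984336 -0.01452996]]
```

```bash
python3 -m crank '[[[0.1,0.15,0],[0,0,0],4],[[0.1,0.28,-0.3],[0,0,0],4],[[0.1,0.28,-1],[0,0,0],4],[[0.1,0.28,-2],[0,0,0],4],[[0.1,0.28,-3],[0,0,0],4],[[0.1,0.28,-4],[0,0,0],4],[[0.1,0.28,-5],[0,0,0],4],[[0.1,0.28,-6],[0,0,0],4],[[0.1,0.28,-6.8],[0,0,0],4],[[0.1,0.28,-7.2],[0,0,0],4]]'; python3 - <<'E'
from fit import *
im=camera("wrist");s=read_state()
R=Rn.from_rotvec(s["eef_rot"]).as_matrix();print(s["time"],s["tool_pos"],s["ft_force"],s["finger_gap"],np.degrees(np.arctan2(R[1,1],R[0,1])))
cv2.imwrite("pics/w5.png",cv2.convertScaleAbs(im[:,:,::-1],alpha=1.5))
for X in([.5663,.2269,.109],): print((R.T@(np.array(X)-s["tool_pos"])).round(4))
im=camera("scene");cv2.imwrite("pics/s5.png",cv2.convertScaleAbs(cv2.resize(im[100:220,330:490,::-1],(800,600),interpolation=cv2.INTER_CUBIC),alpha=1.5))
E
```

```text
time: 7.92
tool_pos: [0.5682, 0.2266, 0.0941]
eef_rot: [0.038, 1.571, -0.038]
ft_force: [0.5, 0.0, -2.8]
finger_gap: 0.0494
7.9667 [0.56816527 0.22657926 0.09407925] [ 0.29336709  0.48380192 -3.48519221] 0.04970345288483815 87.23828059477344
[-0.0149  0.0002 -0.0019]
```

View pics/w5.png

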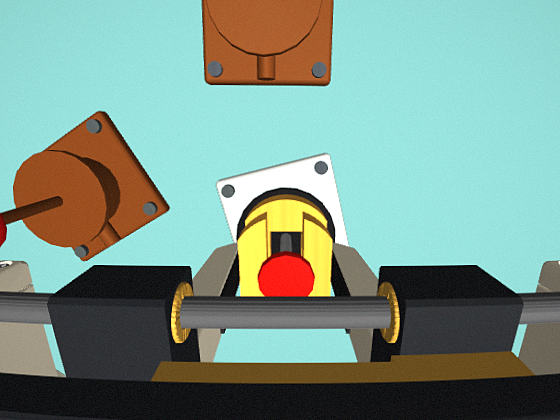

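View pics/s5.png

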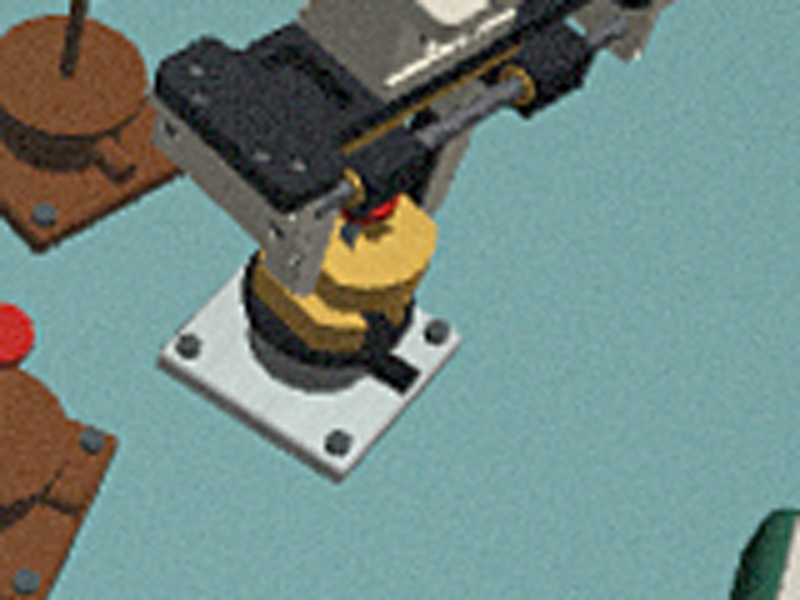

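```bash
python3 -m crank '[[[0,0,-0.1],[0,0,0],4],[[0.2,0.02,-0.2],[0,0,0],4],[[0.4,0.02,-0.2],[0,0,0],4],[[0.6,0.02,-0.2],[0,0,0],4],[[0.8,0.02,-0.2],[0,0,0],4],[[0.9,0.02,-0.2],[0,0,0],4],[[1.0,0.02,-0.2],[0,0,0],4],[[1.05,0.02,-0.2],[0,0,0],4],[[1.1,0.02,-0.2],[0,0,0],4],[[1.1,0.02,-0.2],[0,0,0],4]]'
```

```text
time: 8.85
tool_pos: [0.5676, 0.2266, 0.083]
eef_rot: [0.038, 1.57, -0.038]
ft_force: [0.1, -0.2, -3.5]
finger_gap: 0.0499
```

```bash
python3 -m crank '[[[0.03,0,0],[0,0,0],4],[[0.06,0,0],[0,0,0],4],[[0.09,0,0],[0,0,0],4],[[0.1,0,-0.05],[0,0,0],4],[[0.1,0,-0.08],[0,0,0],4],[[0.1,0,-0.08],[0,0,0],4],[[0.1,0,-0.08],[0,0,0],4],[[0.1,0,-0.08],[0,0,0],4],[[0.1,0,-0.08],[0,0,0],4],[[0.1,0,-0.08],[0,0,0],4]]'
python3 - <<'E'
from fit import *
im=camera("scene");cv2.imwrite("pics/s6.png",cv2.convertScaleAbs(cv2.resize(im[100:220,330:490,::-1],(800,600),interpolation=cv2.INTER_CUBIC),alpha=1.5))
print(read_state()["ft_force"])
E
```

```text
time: 9.68
tool_pos: [0.5675, 0.2267, 0.0827]
eef_rot: [0.039, 1.569, -0.038]
ft_force: [2.2, -1.1, 2.8]
finger_gap: 0.0497
[ 3.44946816 -1.06075392  2.44669942]
```

View pics/s6.png

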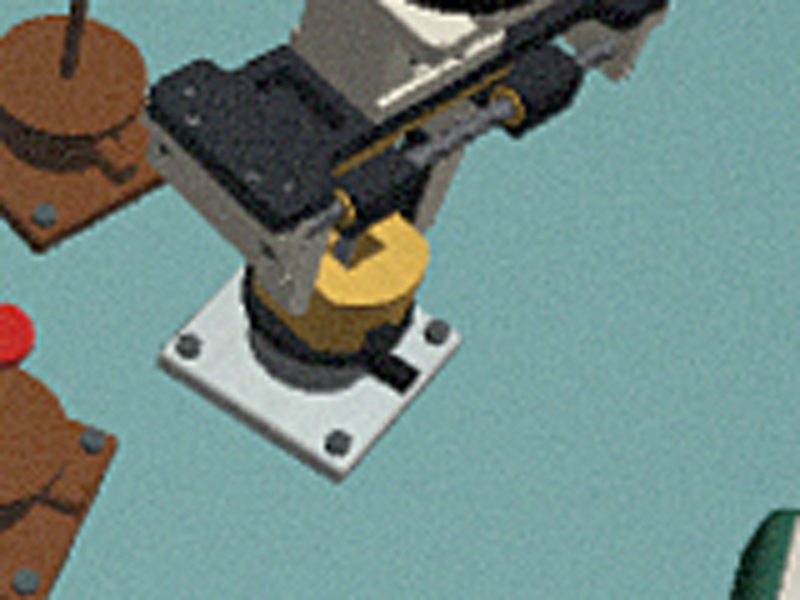

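```bash
python3 -m crank '[[[0,0,0],[0,0,0],5.1],[[0,0,0],[0,0,0],5.4],[[0,0,0],[0,0,0],5.8],[[0,0,0],[0,0,0],6.2],[[0,0,0],[0,0,0],6.6],[[0,0,0],[0,0,0],7],[[0,0,0],[0,0,0],7],[[0,0,0],[0,0,0],7],[[-0.5,0,0],[0,0,0],7],[[-1.5,0,0],[0,0,0],7]]'
python3 - <<'E'
from fit import *
im=camera("wrist");cv2.imwrite("pics/w7.png",cv2.convertScaleAbs(im[:,:,::-1],alpha=1.5))
print(read_state()["ft_force"],read_state()["finger_gap"])
E
```

```text
time: 10.57
tool_pos: [0.5657, 0.2263, 0.0961]
eef_rot: [0.038, 1.573, -0.039]
ft_force: [0.1, 0.3, -0.4]
finger_gap: 0.07
[0.37043785 0.10943657 1.78962742] 0.06973465382754244
```

View pics/w7.png

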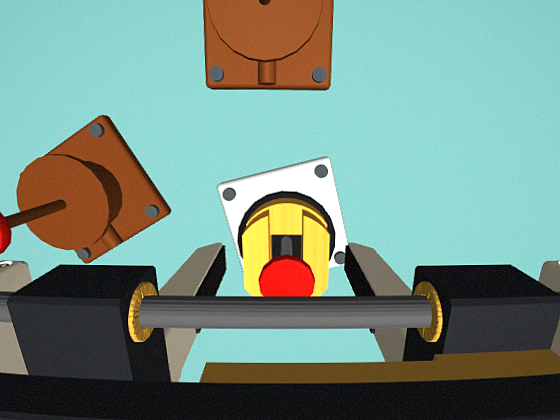

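Released, and both weights stayed in place. Now I'll go up and then back away (toward +x, which is tool +z) for a check.

```bash
python3 -m crank '[[[-2,0,0],[0,0,0],7],[[-4,0,0],[0,0,0],7],[[-6,0,0],[0,0,0],7],[[-8,0,0],[0,0,0],7],[[-10,0,0],[0,0,0],7],[[-11,-2,1],[0,0,0],7],[[-12,-5,3],[0,0,0],7],[[-12,-8,5],[0,0,0],7],[[-12,-11,6],[0,0,0],7],[[-12,-14,7],[0,0,0],7]]'
python3 -m crank '[[[0,-3,0],[0,0,0],7],[[0,-6,0],[0,0,0],7],[[0,-9,0],[0,0,0],7],[[0,-12,0],[0,0,0],7],[[0,-15,0],[0,0,0],7],[[0,-18,0],[0,0,0],7],[[0,-20,0],[0,0,0],7],[[0,-20,0],[0,0,0],7],[[0,-20,0],[0,0,0],7],[[0,-20,0],[0,0,0],7]]'
python3 - <<'E'
from fit import *
ims={n:camera(n) for n in("scene","top")}
def cr(n,X,r=34):
    p=proj(n,[X])[0].astype(int);im=ims[n];x0,y0=max(0,p[0]-r),max(0,p[1]-r)
    return cv2.convertScaleAbs(cv2.resize(im[y0:y0+2*r,x0:x0+2*r,::-1],(400,400),interpolation=cv2.INTER_CUBIC),alpha=1.5)
cv2.imwrite("pics/f_c.png",np.hstack([cr("scene",[.566,.226,.07]),cr("top",[.566,.226,.07])]))
cv2.imwrite("pics/f_top.png",ims["top"][:,:,::-1])
E
```

```text
time: 11.45
tool_pos: [0.631, 0.082, 0.2186]
eef_rot: [0.038, 1.568, -0.038]
ft_force: [0.0, -0.4, 0.2]
finger_gap: 0.07
time: 12.28
tool_pos: [0.6204, -0.1158, 0.2177]
eef_rot: [0.039, 1.57, -0.038]
ft_force: [0.8, -1.1, 0.3]
finger_gap: 0.0701
```

View pics/f_c.png

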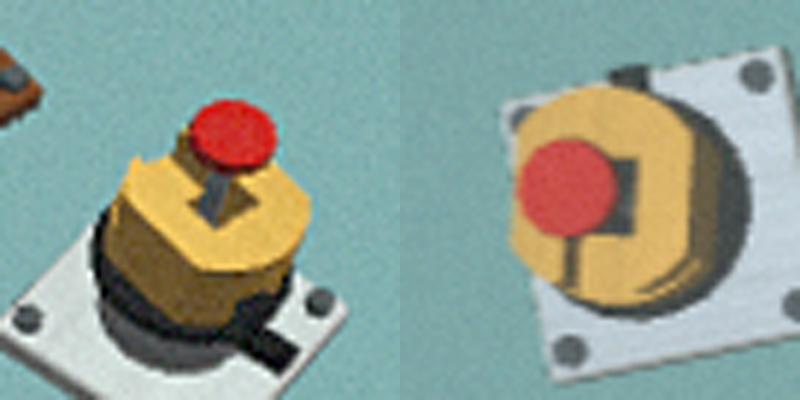

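View pics/f_top.png

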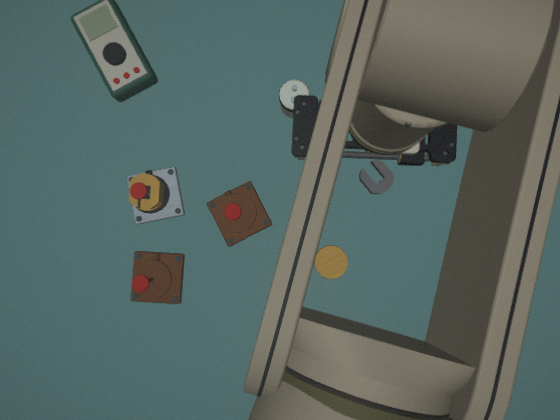

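```bash
python3 - <<'E'
from fit import *
for n,b in(("scene",(367,125,427,185)),("top",(118,163,178,223))):
    im=camera(n);x0,y0,x1,y1=b;h=cv2.cvtColor(im,cv2.COLOR_RGB2HSV)[y0:y1,x0:x1]
    red=cv2.dilate((((h[...,0]<8)|(h[...,0]>172))&(h[...,1]>120)).astype(np.uint8),np.ones((3,3)))>0
    t=brass(im)[y0:y1,x0:x1]
    f=lambda p:(((np.maximum(render(n,p[0],p[1],p[2],.062,None,b),render(n,p[3],p[4],p[5],.046,None,b))-t)**2)[~red]).sum()/t.sum()
    p0=np.array([.567,.2266,np.radians(177.2),.567,.2266,np.radians(-2.7)])
    r=minimize(f,p0,method="Nelder-Mead",options=dict(initial_simplex=np.vstack([p0,p0+np.diag([.004,.004,.1,.004,.004,.1])]),maxiter=600))
    print(n,r.x.round(4),np.degrees(r.x[[2,5]]),f(p0),r.fun)
print(read_state()["time"],read_state()["ft_force"])
E
```

```text
scene [ 0.5692  0.2251  3.0891  0.567   0.2265 -0.0432] [176.99164088  -2.4736384 ] 0.08468252794018215 0.06313605642392184
top [ 0.5693  0.2257  3.1036  0.569   0.23   -0.08  ] [177.82307767  -4.58215652] 0.3023260171758888 0.12681630457944779
12.4833 [-0.36983119 -0.62395732  0.52053047]
```

```bash
python3 -c "
from cell import *
print(finish_job())"
```

```text
the job is handed in; nothing more can be done
None
```

The loose brass weight is on the carrier, flat on top of the lower brass weight, with the stem through its slot. I turned it about 150°, slid it in under the red head, lowered it until it touched at about 6 N, then released and backed away. The job was handed in at about 12.5 s of the 38 s allowed.

**Slot direction:** the last fits put the new weight's slot at 177–178° and the lower one at -2.5° (scene camera) or -4.6° (top camera). That makes them opposite to within about 1° or 2.5°.

**Centering:** the new weight sits within about 2–3 mm of the stem. The two cameras disagree by about 3.5 mm on the lower weight's position, because it is mostly hidden under the new one.

**Other objects:** the last pictures show the grey weight, the plain disc and the brown carriers where they were, and nothing touching the gripper.

**Error along the way:** my first descent stopped about 15 mm to the side of the weight because the commanded pose had not been fully reached. I saw it in the wrist picture and corrected it before gripping. The wrist force read about 3 N there, so the finger may have brushed the weight.

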